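Gauge a brass adaptor and hold up the reading

TASK

Check the spigot of the tall brass hose adaptor (the one with the threaded tail): stand it upright on the bench between the open jaws of the caliper, let go of it, then pinch the two jaws together from outside so that they shut firmly on its plain round foot. Keeping that pinch, lift caliper and adaptor together at least 12 cm off the bench, level and with the read-out facing up, and finish while holding them there, steady, so the reading can be photographed. The fingers hold only the caliper at the end; do not shift the short brass bush or the brown coupling beside it.

Things in the scene. Friction and masses are not known exactly. Their poses are not given: they have to be found in the camera images.
- adaptor: Brass hose adaptor standing upright, 52 mm tall, about 0.12 kg. From below: plain round spigot 28 mm across and 18 mm high, hexagon 32 mm across flats (37 mm across corners) from 18 to 27 mm, threaded tail 22 mm across from 27 to 52 mm. Origin: centre of its underside; z points up along its axis.
- caliper: Steel sliding caliper lying flat, about 0.21 kg. Origin: underside of the fixed jaw's measuring face, in the middle of the jaws' useful length. y runs along the beam from fixed to sliding jaw, x along the jaws from their tips to the beam, z up. Fixed jaw: y -9 to 0 mm, z 0 to 12 mm, flanks parallel for x -14 to +29 mm, thinner tip to x -32 mm. Beam: x 37 to 55 mm, y -14 to 140 mm.
- jaw_face (a point): Point at the underside of the sliding jaw's measuring face, facing the caliper's origin. That jaw is the mirror image of the fixed one and fills the 9 mm beyond this point; behind it the black slider housing with the read-out (caliper x 29 to 63 mm, 14 mm high) covers 2 to 64 mm beyond it.
- caliper_jaw (a joint): Opening between the two measuring faces, in m: 0 shut, grows as the jaw slides away. It starts open between 38 and 46 mm, slides with about 1.2 N of friction and stays where it is left. Pinched from outside with about 30 N, at the depth where the adaptor stands, the jaws carry it safely.
- bush: Short brass reducing bush, bystander, 30 mm tall: hexagon 36 mm across flats and 12 mm high below, plain end 26 mm across above. Origin: centre of its underside.
- coupling: Brown plastic pipe coupling standing on end in the same part of the bench as the brass fittings, bystander, 51 mm across and 44 mm tall. Origin: centre of its underside.
Mind the look-alikes: they are no part of the job. Leave any green look-alike of the adaptor alone.

How it is judged (in metres and radians):
On the way, in this order (a step that is already met when the one before it is completed fails the run):
1. the adaptor stands upright on the bench between the open jaws, let go (x of adaptor in the frame of caliper between -0.016 and 0.018 m and y of adaptor in the frame of caliper above 0.011 m and y of adaptor in the frame of jaw_face below -0.011 m and height (world z) of adaptor below 0.004 m and angle between adaptor's own z axis and vertical below 0.09 rad and value of joint caliper_jaw above 0.0305 m and contact force between the fingers and adaptor below 0.2 N), for 0.2 s.
2. the jaws are shut on the spigot and bear on it, still on the bench (value of joint caliper_jaw between 0.0255 and 0.0295 m and contact force between caliper and adaptor above 5 N and height (world z) of adaptor below 0.006 m), for 0.2 s.
At the end, for the whole second after the job is handed in: Fingers press the caliper (over 5 N), not the adaptor; both undersides over 110 mm above the bench, each within 0.09 rad of level and at rest (20 mm/s, 0.15 rad/s); the jaws bear on the spigot (over 5 N in all) and read 25.5 to 29.5 mm (height (world z) of each of adaptor, caliper above 0.11 m and angle between each of caliper, adaptor's own z axis and vertical below 0.09 rad and value of joint caliper_jaw between 0.0255 and 0.0295 m and contact force between caliper and adaptor above 5 N and contact force between the fingers and caliper above 5 N and contact force between the fingers and adaptor below 0.3 N and linear speed of each of caliper, adaptor below 0.02 m/s and angular speed of caliper below 0.15 rad/s); the arm keeps its last pose, push and grip.
It fails at once if the bush or the coupling is shifted by more than 15 mm (distance of any of bush, coupling from where it was at the start of the episode above 0.015 m).
It fails at once if the adaptor is tipped over (angle between adaptor's own z axis and vertical above 0.6 rad).
It also fails if it takes over 54 s, if anything falls off the work surface, if the arm or the gripper's body presses on something with over 40 N, if the wrist force passes 120 N, or if a joint passes its speed limit or range.

ROBOT

A 6-joint arm with a two-finger parallel gripper is mounted at the origin on a cart in front of the work surface, level with it; the furniture and walls round the work are solid. World frame = base frame: x ahead of the robot, y to its left, z up, the work surface at z = 0. Lengths are in mm, angles in degrees, forces in N, time in s.
With the tool pointing down it reaches from about 350 to 850 mm from the base axis. Payload 8.1 kg.
Tool frame: the origin (TCP) lies at the very end of the fingers, on their centre line; the grasp point (between the pads) lies r.tcp_to_grasp behind it (r.tcp_to_grasp is the distance from the TCP to the grasp point, in mm); z points along the fingers, y is the line along which they close (so a half turn about z gives the same grasp; the last joint's range is limited). The gripper opens to 85 mm and grips with 20 to 120 N. Pads are 22 mm wide; open, the fingers measure 114 mm over their backs; the gripper's body (76 mm by 85 mm) begins 54 mm behind the grasp point. The pads swing forward as they close: fully open they stand 13 mm farther back than shut.
Start: joints at [-71.356, 7.471, 85.268, -0, 87.261, -4.893], TCP at [239.626, -550.077, 231.292] pointing down, gripper open.
Joint ranges: [-169.43, 169.43], [-51.17, 129.36], [1.28, 143.12], [-76.62, 256.62], [0, 156.53], [-152.29, 152.29]. Speed limits (degrees/s): [136.94, 136.94, 159.86, 180, 180, 180].

INTERFACE

Orientations are given as [roll, pitch, yaw] about the fixed x, y, z axes, in that order (R = Rz(yaw) Ry(pitch) Rx(roll)).
In Python, from bench import sense, viewer, order, r gives the robot as it stands.
- The arm moves only by the tool carry_out, never from a script. Its argument "increments" is one flat list of numbers, 7 for each row, row after row: the shift along the tool's x, y, z as a fraction of full scale, then the turn, a rotation vector about the tool's x, y, z as a fraction of full scale, then the opening, from -1 (shut) to 1 (fully open). A call has exactly 10 rows; each row is the pose to reach, as a shift and turn from the pose commanded when the call began, along the tool's axes at that moment, turning the shorter way round; what a row does not reach only later rows make up. Full scale, the value 1, is 400 mm for a shift and 2 pi rad for a turn. A row lasts 1/8 s, in which the tool goes at most 62.5 mm and 10.7 degrees, less where a joint would pass 70% of its speed; a pose out of reach is approached as far as the arm can. A call with a number of a shift or a turn outside -1 to 1 is refused whole. A call with a gripper value outside its range is refused whole. The fingers move at their own pace and stop on an object; "force" is the grip in N (left out, the last holds). Time passes only in rows, so rows that repeat a pose let the fingers close, or fill a call up. It gives the time, the measured TCP pose, the force, the opening and the grip force at its end, in the units of the state.
- sense(): the state, without advancing time (a new reading comes with each control period).
- viewer.snapshot(name): name is "scene" or "top"; returns the picture (384x512x3 uint8, red, green, blue); there is no depth.
- viewer.get_calibration(name): a dict with "fx", "fy", "cx", "cy" (pixels), "R" (3x3) and "t" (3): a world point X has camera coordinates R X + t. Camera axes: x right, y down, z forward; pixel columns grow to the right and rows downward; lengths in mm; the calibration is good to about 2 mm. A picture is of the moment at which its call begins. get_calibration takes no time and is no camera call.
- order.hand_in(): hands the job in; it is judged then, once.
The state is a dict: "time": time; "joint_pos": joint angles; "qd": joint speeds; "joint_efforts": joint torques, N m; "tool_pos": TCP position; "tcp_rot": TCP orientation; "ft_force": force on the tool from outside, world axes, zero at the start; "wrist_torque": the same for the moment, N m; "finger_gap": finger opening in mm; "grip_force": force on a finger pad.
Only numpy, scipy, OpenCV 4.12 (cv2) and the standard library are available. Lean on these libraries where they do the work, as an engineer would, in place of code of your own. Each camera call takes 0.05 s, during which the arm holds its last target. There are 200 camera calls.

## Working session

There is one attempt and no reset: what is moved stays moved. The work goes in short steps, Python scripts to look and compute and a tool call to move; the robot and the scene stay as the last step left them, time stands still between calls to the robot, and variables do not carry over. Pictures are saved under pics/ and viewed, at most 10 in all, crops included, and the job is handed in when it is done.

Besides the shell and the picture viewer there is one more tool, called after "Request:" as name(argument=value, ...) on one line, values as JSON. carry_out: Moves the arm, as the interface text tells. Its arguments: {"type":"object","properties":{"increments":{"type":"array"},"force":{"type":"number"}},"required":["increments"]}

```bash
mkdir -p pics
python3 - <<'E'
from bench import sense, viewer, order, r
import cv2,numpy as np
s=sense(); print(s['tool_pos'],s['tcp_rot'],s['finger_gap'],s['time'],r.tcp_to_grasp)
for n in('top','scene'):
    im=viewer.snapshot(n); c=viewer.get_calibration(n); print(n,c)
    cv2.imwrite(f'pics/{n}0.png',cv2.cvtColor(im,cv2.COLOR_RGB2BGR))
a=cv2.imread('pics/top0.png')
cv2.imwrite('pics/top0b.png',cv2.resize(a,(800,600),interpolation=cv2.INTER_CUBIC))
a=cv2.imread('pics/scene0.png')
cv2.imwrite('pics/scene0b.png',cv2.resize(a,(800,600),interpolation=cv2.INTER_CUBIC))
E
```

```text
[ 239.43197074 -549.54874857  230.21446041] [-1.79893097e+02 -9.13481781e-03  2.35374872e+01] 85.26782076197449 0.0 18.700000000000003
top {'fx': 417.2884160403199, 'fy': 417.2884160403199, 'cx': 254.0588126300534, 'cy': 189.6098120688681, 'R': array([[ 0.16970665, -0.98547814,  0.00569911],
       [-0.96430592, -0.16724782, -0.20528578],
       [ 0.20325782,  0.02934268, -0.97868548]]), 't': array([-268.81572085,  485.24708906,  811.4001045 ])}
scene {'fx': 400.8235328682253, 'fy': 400.8235328682253, 'cx': 257.9967850964248, 'cy': 194.29708299867536, 'R': array([[-0.90488468, -0.42565583, -0.0009088 ],
       [-0.28476847,  0.606962  , -0.7419596 ],
       [ 0.31637103, -0.67112908, -0.67044398]]), 't': array([389.3055471 , 285.27198667, 566.18363589])}
```

View pics/top0b.png

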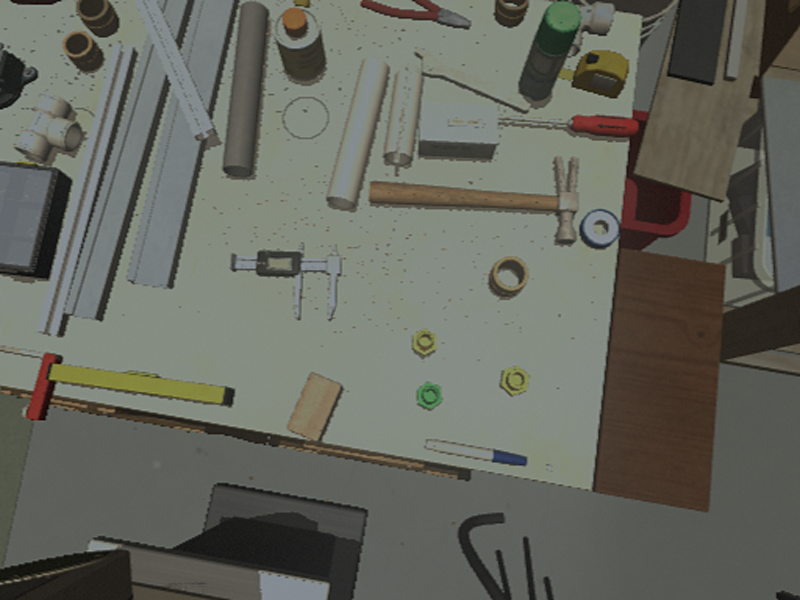

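View pics/scene0b.png

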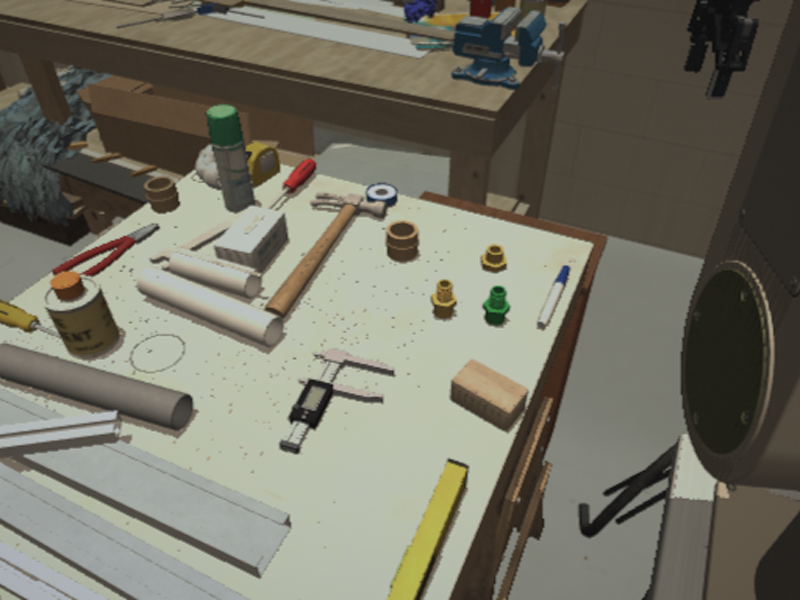

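The two brass pieces in the top view are at (424,342) and (515,380), and there is a green one at (429,395). In the scene view the tall one with the tail is at (443,298), the short bush at (494,257) and the green one at (497,303). I'll measure these and confirm the choice in an enlarged crop.

```bash
cat > h.py <<'E'
import numpy as np, cv2
from bench import sense, viewer, order, r
def cam(n):
    c=viewer.get_calibration(n); return c['fx'],c['cx'],c['cy'],np.array(c['R']),np.array(c['t'])
def ray(n,u,v,z):
    f,cx,cy,R,t=cam(n); C=-R.T@t; d=R.T@np.array([(u-cx)/f,(v-cy)/f,1]); return C+d*(z-C[2])/d[2]
def proj(n,X):
    f,cx,cy,R,t=cam(n); p=R@np.asarray(X,float)+t; return np.array([cx+f*p[0]/p[2],cy+f*p[1]/p[2]])
def blobs(im,lo,hi,mina=25):
    m=cv2.inRange(cv2.cvtColor(im,cv2.COLOR_BGR2HSV),lo,hi)
    n,l,st,ce=cv2.connectedComponentsWithStats(m)
    return [(st[i].tolist(),ce[i].round(1).tolist()) for i in range(1,n) if st[i][4]>mina],m
E
python3 - <<'E'
from h import *
for n in('top','scene'):
    f,cx,cy,R,t=cam(n); print(n,'C',(-R.T@t).round())
    im=cv2.imread(f'pics/{n}0.png')
    b,m=blobs(im,(18,90,60),(33,255,255)); print('brass',b)
    b,m=blobs(im,(45,90,40),(85,255,255)); print('green',b)
    b,m=blobs(im,(8,70,50),(18,255,255)); print('brown',b)
t=cv2.imread('pics/top0.png');s=cv2.imread('pics/scene0.png')
c=lambda a,x,y,w,h:cv2.resize(a[y:y+h,x:x+w],(400,300),interpolation=cv2.INTER_CUBIC)
cv2.imwrite('pics/c1.png',np.vstack([np.hstack([c(t,260,200,80,60),c(s,265,150,80,60)]),np.hstack([c(t,142,150,80,60),c(s,175,215,84,63)])]))
E
```

```text
top C [ 349. -208.  895.]
brass [([188, 0, 10, 5, 37], [193.1, 1.5]), ([41, 20, 18, 17, 82], [49.9, 27.8]), ([357, 32, 45, 20, 446], [383.5, 41.4]), ([264, 212, 14, 13, 86], [271.0, 218.0]), ([31, 233, 113, 26, 1247], [87.2, 245.0]), ([320, 236, 18, 17, 66], [327.4, 242.0]), ([326, 244, 12, 8, 32], [331.3, 246.8])]
green [([348, 5, 23, 18, 75], [357.4, 16.5]), ([267, 245, 16, 17, 166], [274.2, 252.8])]
brown [([505, 0, 7, 8, 36], [507.5, 2.5]), ([180, 5, 16, 19, 222], [188.0, 13.1]), ([52, 10, 21, 8, 33], [62.4, 14.6]), ([237, 117, 121, 18, 1216], [292.6, 125.5]), ([380, 159, 84, 169, 11225], [423.3, 243.1]), ([186, 239, 15, 31, 56], [192.8, 254.4]), ([0, 248, 21, 10, 79], [10.6, 251.0]), ([31, 251, 100, 26, 477], [74.8, 264.2]), ([204, 250, 10, 10, 27], [208.4, 254.1]), ([191, 269, 12, 11, 44], [197.6, 274.0]), ([178, 282, 115, 24, 453], [230.3, 291.8])]
scene C [254. 373. 592.]
brass [([334, 0, 16, 8, 54], [340.6, 3.5]), ([272, 9, 29, 8, 155], [284.9, 12.1]), ([157, 90, 23, 30, 363], [166.7, 102.7]), ([308, 157, 16, 17, 208], [315.9, 165.3]), ([276, 179, 16, 25, 274], [283.7, 191.4
[... 164 characters left out ...]
.5, 82.2]), ([310, 183, 16, 25, 273], [317.3, 195.3])]
brown [([316, 0, 14, 7, 70], [322.0, 2.3]), ([350, 0, 14, 5, 38], [355.5, 2.3]), ([158, 2, 44, 8, 55], [178.9, 5.3]), ([360, 2, 16, 33, 164], [366.9, 19.3]), ([0, 11, 388, 373, 21178], [211.0, 116.6]), ([204, 10, 41, 9, 50], [223.0, 13.6]), ([0, 41, 7, 14, 31], [1.7, 48.5]), ([357, 41, 4, 15, 29], [358.6, 47.4]), ([43, 90, 13, 6, 50], [49.1, 92.8]), ([179, 98, 22, 9, 73], [186.8, 102.0]), ([40, 113, 51, 37, 705], [63.6, 131.3]), ([92, 113, 23, 23, 357], [103.4, 124.4]), ([170, 130, 58, 73, 895], [197.5, 168.9]), ([247, 142, 21, 26, 448], [257.0, 154.0]), ([32, 172, 22, 20, 316], [42.7, 181.9]), ([289, 230, 48, 45, 1110], [312.4, 252.6])]
```

View pics/c1.png

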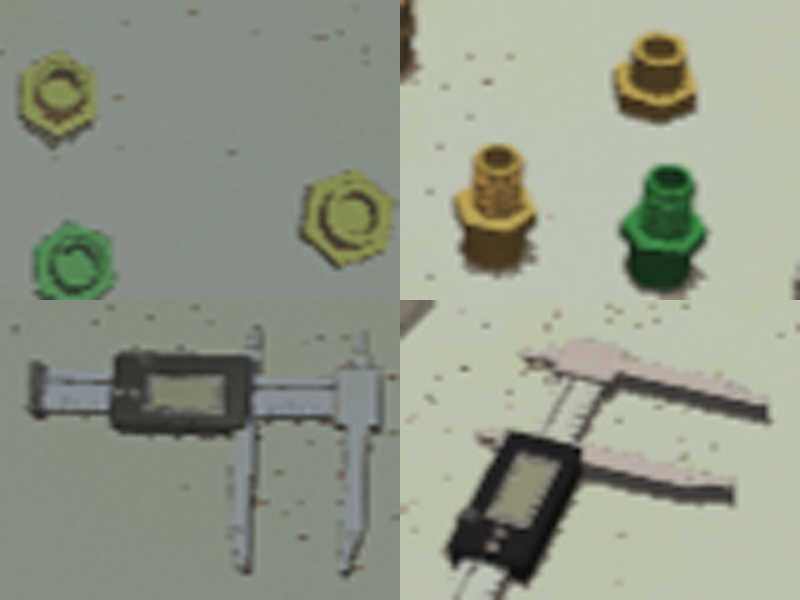

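Top left panel: the left brass piece at top px (272,217) is the tall adaptor. The scene crop confirms it, with a threaded tail at scene px (284,181). The bush is the right-hand, wider hexagon, and the green look-alike is left alone. The caliper's sliding jaw is at about top px (190,190) and the fixed jaw at (213,190). Next I'll get sub-pixel jaw edges.

Run:
```python
from h import *
t=cv2.imread('pics/top0.png').astype(float)
d=t[:,:,1]-t[:,:,0]  # G-B
print('adaptor top z52: top',ray('top',272.2,217.2,52).round(1),'scene',ray('scene',284.2,180.6,52).round(1),'hex z27 top',ray('top',271.2,218.6,27).round(1))
print('bush z30',ray('top',260+344/5,200+213/5,30).round(1),'coupl',ray('top',509*.64,274*.64,44).round(1),'green',ray('top',274.2,251.5,40).round(1))
E2=[[],[],[],[]]
for v in range(180,197,2):
    row=d[v,180:225]; print(v,row[4:40].astype(int).tolist())
```

```text
adaptor top z52: top [ 473.5 -228.4   52. ] scene [ 477.7 -229.4   52. ] hex z27 top [ 473.9 -227.5   27. ]
bush z30 [ 444.5 -352.7   30. ] coupl [ 581.3 -325.3   44. ] green [ 406.6 -244.    40. ]
180 [14, 14, 14, 14, 8, 0, 0, -4, -5, 11, 14, 13, 13, 13, 13, 13, 14, 12, 12, 13, 12, 12, 12, 11, 12, 11, 10, 2, -1, -3, -2, 7, 10, 11, 11, 11]
182 [13, 15, 14, 15, 8, -1, -1, -4, -3, 10, 14, 13, 13, 13, 14, 12, 13, 13, 12, 11, 11, 13, 12, 12, 12, 11, 11, 2, -3, -3, -4, 9, 11, 10, 10, 11]
184 [13, 14, 14, 13, 3, -1, -1, 0, 4, 10, 14, 13, 17, 24, 14, 12, 11, 11, 12, 11, 11, 12, 11, 12, 11, 14, 11, 1, -2, -4, -4, 10, 11, 12, 11, 12]
186 [14, 14, 14, 14, 6, 0, -2, -3, 3, 11, 13, 12, 12, 12, 12, 12, 11, 12, 12, 12, 11, 12, 11, 12, 12, 13, 11, 3, -2, -4, -4, 10, 12, 12, 12, 11]
188 [15, 13, 13, 11, 4, -1, -3, -3, 7, 11, 12, 13, 12, 12, 12, 12, 12, 12, 12, 12, 12, 12, 12, 12, 12, 12, 9, 3, -4, -4, -5, 10, 12, 12, 11, 11]
190 [14, 14, 15, 13, 4, -1, -5, -5, 7, 18, 22, 13, 12, 12, 12, 13, 11, 15, 16, 12, 12, 12, 11, 11, 11, 12, 5, -4, -4, -6, -3, 10, 11, 12, 13, 12]
192 [14, 14, 14, 10, 2, -2, -5, -5, 9, 13, 12, 12, 12, 15, 18, 17, 11, 12, 12, 12, 11, 12, 11, 12, 11, 12, 4, -3, -5, -5, -3, 10, 12, 12, 12, 14]
194 [14, 14, 14, 9, 2, -2, -6, -5, 9, 12, 12, 11, 12, 18, 17, 14, 12, 12, 12, 11, 12, 11, 12, 11, 11, 12, 1, -6, -5, -6, -1, 10, 13, 12, 13, 11]
196 [13, 14, 14, 12, 4, 2, 0, -4, 10, 12, 12, 11, 13, 17, 15, 13, 11, 13, 11, 11, 11, 11, 11, 12, 11, 12, 6, 3, 7, 7, 5, 11, 11, 11, 12, 11]
```

```bash
cat >> h.py <<'E'
def cross(p,off,th):  # first falling crossing
    for i in range(len(p)-1):
        if p[i]>th>=p[i+1]: return off+i+(p[i]-th)/(p[i]-p[i+1])
def caliper(im):
    d=im.astype(float); d=d[:,:,1]-d[:,:,0]
    L=[];F=[]
    for v in range(177,195):
        a=cross(d[v,184:194],184,5); b=cross(d[v,205:216],205,4)
        if a: L.append(ray('top',a,v,12)[:2])
        if b and v<189: F.append(ray('top',b,v,12)[:2])
    return np.array(L),np.array(F),d
E
python3 - <<'E'
from h import *
im=cv2.imread('pics/top0.png'); L,F,d=caliper(im)
for n,P in(('slide outer',L),('fixed face',F)):
    k=np.polyfit(P[:,0],P[:,1],1); print(n,P[0].round(1),P[-1].round(1),'slope deg',np.degrees(np.arctan(k[0])),'y@560',np.polyval(k,560).round(1),'res',np.std(P[:,1]-np.polyval(k,P[:,0])).round(2))
g=cv2.cvtColor(im,cv2.COLOR_BGR2GRAY)
for u in(196,200,204,172,180): print(u,g[155:182,u].tolist())
for u in(189,190,191,211,212): print(u,d[186:206,u].astype(int).tolist())
# beam line from bright band centres
E
```

```text
slide outer [535.5 -36.9] [498.  -41.5] slope deg 7.576848929566254 y@560 -33.1 res 0.49
fixed face [543.6 -83.8] [519.6 -88.3] slope deg 10.39883008707231 y@560 -80.8 res 0.19
196 [138, 138, 137, 138, 137, 137, 136, 137, 138, 137, 138, 141, 108, 138, 140, 141, 132, 123, 66, 110, 137, 137, 137, 138, 137, 137, 137]
200 [136, 137, 138, 137, 136, 137, 136, 136, 137, 137, 140, 141, 108, 138, 140, 130, 130, 135, 71, 115, 137, 138, 138, 136, 138, 137, 137]
204 [138, 138, 137, 137, 138, 137, 136, 138, 137, 138, 138, 141, 107, 138, 139, 141, 133, 136, 68, 136, 139, 137, 138, 118, 136, 138, 137]
172 [136, 137, 137, 138, 141, 86, 60, 61, 56, 63, 106, 118, 117, 114, 106, 110, 108, 74, 61, 56, 44, 53, 111, 135, 138, 137, 136]
180 [137, 137, 137, 137, 139, 112, 57, 54, 57, 53, 102, 126, 127, 128, 127, 129, 117, 94, 64, 50, 46, 44, 138, 139, 136, 136, 137]
189 [0, 0, -1, -1, -1, -2, -2, -2, -2, 2, 2, 3, 4, 7, 2, 4, 3, 7, 12, 13]
190 [-2, -4, -3, -4, -5, -5, -5, -6, -6, 1, 0, 2, 2, -1, -2, -1, -2, 3, 8, 13]
191 [-3, -3, -3, -5, -5, -5, -5, -5, -5, -3, -4, -4, -5, -4, 1, 5, 3, 5, 7, 11]
211 [3, 1, 3, -1, -4, -4, -3, -6, -6, 0, 3, 1, 0, -2, -4, -3, -2, -4, 2, 10]
212 [-2, -3, -4, -2, -4, -4, -5, -6, -5, -5, 7, 0, 4, 2, 2, 7, 10, 13, 10, 13]
```

Run:
```python
from h import *
im=cv2.imread('pics/top0.png'); g=cv2.cvtColor(im,cv2.COLOR_BGR2GRAY).astype(float)
fit=lambda P:(np.degrees(np.arctan(np.polyfit(P[:,1],P[:,0],1)[0])),P.mean(0).round(1))
P=np.array([ray('top',u,cross(g[155:166,u],155,98),14)[:2] for u in range(168,190)])
a=fit(P); print('housing far edge x=63: slope dx/dy deg',a, np.std(P[:,0]-np.polyval(np.polyfit(P[:,1],P[:,0],1),P[:,1])))
d=im.astype(float);d=d[:,:,1]-d[:,:,0]
for u in(195,200,205): print(d[160:178,u].astype(int).tolist())
# housing right edge and left edge cols
print(g[163,184:198].tolist(), g[163,160:170].tolist(), g[170,184:198].tolist())
print('tips', ray('top',190.3,203.5,3).round(1), ray('top',211,204.5,3).round(1))
```

```text
housing far edge x=63: slope dx/dy deg (np.float64(-7.327844784263945), array([568. ,  -7.1])) 0.2776541141896741
[14, 14, 13, 16, 17, 1, -4, 1, -6, -6, -5, -5, -2, 5, 11, 14, 13, 13]
[13, 14, 13, 14, 15, 0, -5, 2, -5, -6, -4, -5, -6, 3, 12, 13, 13, 12]
[12, 12, 13, 13, 14, 7, -3, 1, -6, -6, -6, -5, -5, 3, 11, 12, 11, 12]
[58.0, 57.0, 58.0, 58.0, 60.0, 59.0, 59.0, 55.0, 64.0, 77.0, 110.0, 141.0, 138.0, 136.0] [138.0, 136.0, 137.0, 140.0, 113.0, 46.0, 53.0, 55.0, 54.0, 55.0] [128.0, 122.0, 96.0, 60.0, 64.0, 66.0, 63.0, 51.0, 105.0, 144.0, 141.0, 140.0, 141.0, 140.0]
tips [480.  -49.9   3. ] [485.5 -94.5   3. ]
```

Caliper fit: yaw is about 7.5°, the opening about 39–40 mm (given 38–46), and the tips, housing and faces agree to 2 mm. The adaptor is at about (475,-228.5). The target for it, caliper (6, 20), is world (519,-68). Now I'll move above the adaptor.

Request:
carry_out(increments=[0.06,-0.035,0,0,0,0.005,1,0.16,-0.095,0,0,0,0.01,1,0.28,-0.163,0,0,0,0.016,1,0.4,-0.233,0,0,0,0.022,1,0.52,-0.303,0.03,0,0,0.028,1,0.64,-0.373,0.08,0,0,0.034,1,0.75,-0.438,0.14,0,0,0.04,1,0.83,-0.485,0.2,0,0,0.0442,1,0.86,-0.502,0.24,0,0,0.0442,1,0.8605,-0.502,0.25,0,0,0.0442,1], force=40)

```text
time: 1.35
tool_pos: [474.4, -227.8, 129.8]
tcp_rot: [-179.9, 0.1, 7.7]
ft_force: [-0.8, 0.4, 0.7]
finger_gap: 85.6
grip_force: 0.0
```

Request:
carry_out(increments=[0,0,0.07,0,0,0,1,0,0,0.15,0,0,0,1,0,0,0.22,0,0,0,1,0,0,0.25,0,0,0,0.5,0,0,0.25,0,0,0,0,0,0,0.25,0,0,0,-0.3,0,0,0.25,0,0,0,-0.6,0,0,0.25,0,0,0,-0.8,0,0,0.25,0,0,0,-1,0,0,0.25,0,0,0,-1], force=40)

```text
time: 2.6
tool_pos: [476.1, -229.3, 32.9]
tcp_rot: [179.9, -0.1, 7.6]
ft_force: [0.1, -1.3, 6.2]
finger_gap: 20.7
grip_force: 39.1
```

Run:
```python
from h import *
s=sense(); print(s['tool_pos'].round(1),s['finger_gap'],s['grip_force'],s['ft_force'])
a=cv2.cvtColor(viewer.snapshot('scene'),cv2.COLOR_RGB2BGR); cv2.imwrite('pics/s1.png',a)
cv2.imwrite('pics/s1c.png',cv2.resize(a[120:240,205:365],(800,600),interpolation=cv2.INTER_CUBIC))
```

```text
[ 476.1 -229.3   32.9] 20.714015541625326 39.070526361465454 [ 0.10476207 -1.28754574  6.23138094]
```

View pics/s1c.png

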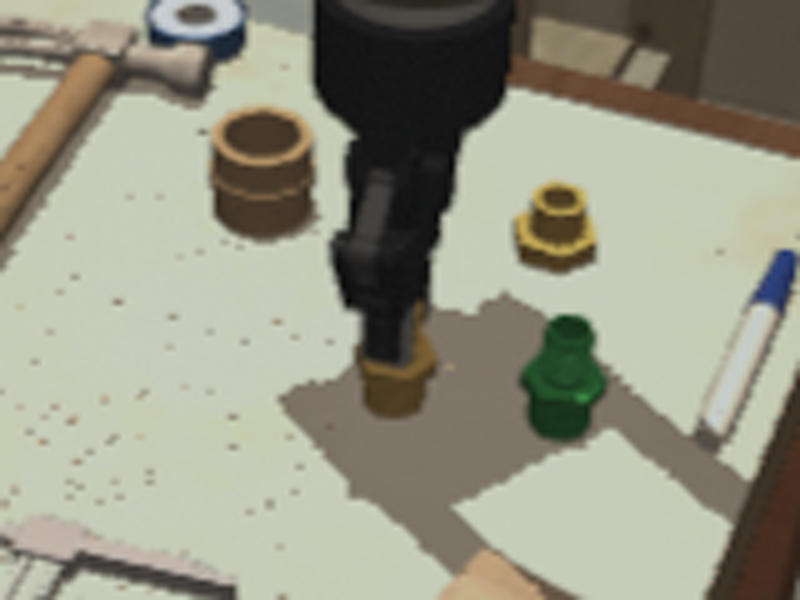

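The fingers hold the tail of the brass adaptor (crop px (395,360)) and everything else is untouched. Now I'll lift and carry it over the caliper gap.

Request:
carry_out(increments=[0,0,-0.04,0,0,0,-1,0,0,-0.12,0,0,0,-1,0.02,-0.05,-0.19,0,0,0,-1,0.06,-0.13,-0.2,0,0,0,-1,0.1,-0.23,-0.2,0,0,0,-1,0.13,-0.31,-0.2,0,0,0,-1,0.155,-0.365,-0.2,0,0,0,-1,0.1625,-0.3835,-0.15,0,0,0,-1,0.1625,-0.3835,-0.09,0,0,0,-1,0.1625,-0.3835,-0.055,0,0,0,-1])

```text
time: 3.9
tool_pos: [518.5, -67.5, 52.8]
tcp_rot: [-180.0, 0.1, 7.7]
ft_force: [-0.5, -0.2, -0.4]
finger_gap: 20.0
grip_force: 39.4
```

Run:
```python
from h import *
s=sense(); print(s['tool_pos'].round(1),s['finger_gap'],s['grip_force'],s['ft_force'])
a=cv2.cvtColor(viewer.snapshot('scene'),cv2.COLOR_RGB2BGR); cv2.imwrite('pics/s2.png',a)
b=cv2.cvtColor(viewer.snapshot('top'),cv2.COLOR_RGB2BGR); cv2.imwrite('pics/t2.png',b)
c=lambda a,x,y:cv2.resize(a[y:y+120,x:x+80],(400,600),interpolation=cv2.INTER_CUBIC)
cv2.imwrite('pics/s2c.png',np.hstack([c(a,180,170),c(b,160,110)]))
```

```text
[518.5 -67.5  52.8] 19.989257922219743 39.41007971763611 [-0.54359211 -0.16764245 -0.37318678]
```

View pics/s2c.png

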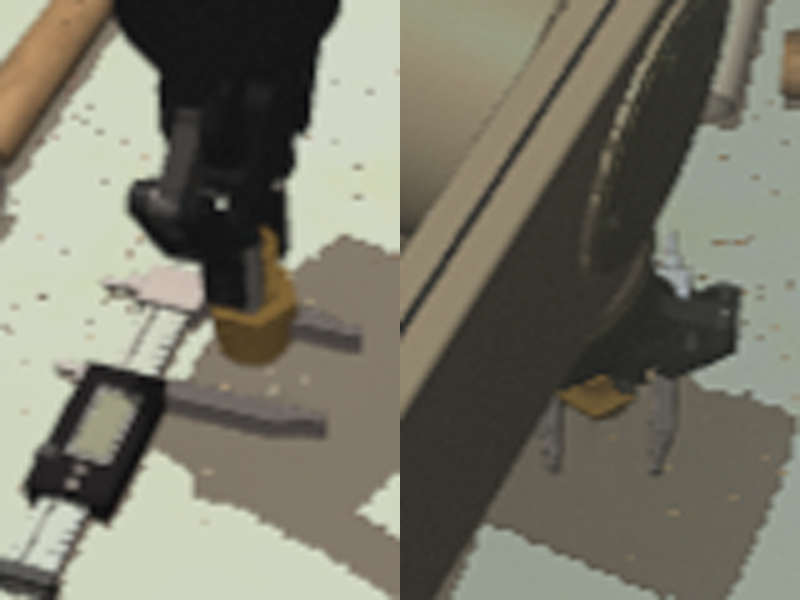

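The adaptor hangs upright between the jaws. Its spigot is at scene crop (255,340) between the two jaws, and the hex at top crop (598,395) is centred between them once parallax is allowed for. Lower by 20 mm and release.

Request:
carry_out(increments=[0,0,0.015,0,0,0,-1,0,0,0.03,0,0,0,-1,0,0,0.042,0,0,0,-1,0,0,0.049,0,0,0,-1,0,0,0.051,0,0,0,-1,0,0,0.051,0,0,0,-1,0,0,0.051,0,0,0,-0.4,0,0,0.051,0,0,0,0,0,0,0.051,0,0,0,0.5,0,0,0.051,0,0,0,1])

```text
time: 5.25
tool_pos: [519.1, -67.9, 32.9]
tcp_rot: [180.0, -0.0, 7.6]
ft_force: [-0.7, 0.3, -0.6]
finger_gap: 77.3
grip_force: 0.0
```

Request:
carry_out(increments=[0,0,0,0,0,0,1,0,0,0,0,0,0,1,0,0,0,0,0,0,1,0,0,0,0,0,0,1,0,0,0,0,0,0,1,0,0,0,0,0,0,1,0,0,0,0,0,0,1,0,0,0,0,0,0,1,0,0,0,0,0,0,1,0,0,0,0,0,0,1])

```text
time: 6.5
tool_pos: [519.1, -67.9, 32.9]
tcp_rot: [180.0, 0.0, 7.6]
ft_force: [-0.5, 0.5, 0.2]
finger_gap: 85.6
grip_force: 0.0
```

Run:
```python
from h import *
s=sense(); print(s['tool_pos'].round(1),s['finger_gap'],s['grip_force'],s['ft_force'])
a=cv2.cvtColor(viewer.snapshot('scene'),cv2.COLOR_RGB2BGR); cv2.imwrite('pics/s3.png',a)
b=cv2.cvtColor(viewer.snapshot('top'),cv2.COLOR_RGB2BGR); cv2.imwrite('pics/t3.png',b)
c=lambda a,x,y:cv2.resize(a[y:y+120,x:x+80],(400,600),interpolation=cv2.INTER_CUBIC)
cv2.imwrite('pics/s3c.png',np.hstack([c(a,180,170),c(b,160,110)]))
```

```text
[519.1 -67.9  32.9] 85.58700811774155 0.0 [-0.5411917   0.48908075  0.17626363]
```

View pics/s3c.png

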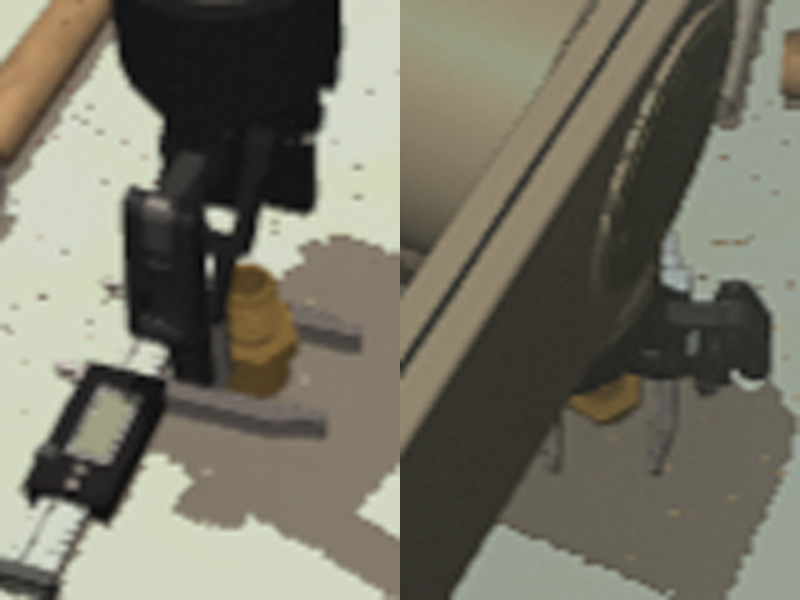

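Run:
```python
from h import *
R=np.array([.991,.133,0]);Y=np.array([-.133,.991,0])
c=np.array([476.1,-229.3,0])
for z in(20,24,28,32,36): print('s1',z,[((proj('scene',c+Y*o+[0,0,z])-[205,120])*5+2).round().tolist() for o in(10.4,20)])
c=np.array([519.1,-67.9,0])
for z in(20,30,36,40,46): print('s3',z,[((proj('scene',c+Y*o+[0,0,z])-[180,170])*5+2).round().tolist() for o in(42.8,52)])
```

```text
s1 20 [[392.0, 379.0], [386.0, 394.0]]
s1 24 [[392.0, 372.0], [386.0, 387.0]]
s1 28 [[393.0, 365.0], [387.0, 380.0]]
s1 32 [[393.0, 358.0], [387.0, 372.0]]
s1 36 [[393.0, 351.0], [387.0, 365.0]]
s3 20 [[216.0, 421.0], [206.0, 440.0]]
s3 30 [[214.0, 403.0], [205.0, 422.0]]
s3 36 [[213.0, 393.0], [204.0, 412.0]]
s3 40 [[212.0, 385.0], [203.0, 404.0]]
s3 46 [[211.0, 374.0], [202.0, 393.0]]
```

The adaptor stands upright, released, at scene crop (262,330) between the jaws, and the fingertips are open and clear of it. The tip projection agrees with the fingertip sitting at the TCP when shut and about 13 mm back when open. Now descend and close slowly.

Request:
carry_out(increments=[0,0,0.015,0,0,0,1,0,0,0.035,0,0,0,0.9,0,0,0.055,0,0,0,0.8,0,0,0.07,0,0,0,0.75,0,0,0.078,0,0,0,0.75,0,0,0.08,0,0,0,0.7,0,0,0.08,0,0,0,0.65,0,0,0.08,0,0,0,0.6,0,0,0.08,0,0,0,0.6,0,0,0.08,0,0,0,0.6], force=30)

```text
time: 7.85
tool_pos: [519.2, -67.9, 1.0]
tcp_rot: [180.0, -0.0, 7.6]
ft_force: [-0.0, -0.7, -0.3]
finger_gap: 68.2
grip_force: 0.0
```

Run:
```python
from h import *
s=sense(); print(s['tool_pos'].round(1),s['finger_gap'],s['grip_force'],s['ft_force'])
a=cv2.cvtColor(viewer.snapshot('scene'),cv2.COLOR_RGB2BGR); cv2.imwrite('pics/s4.png',a)
cv2.imwrite('pics/s4c.png',cv2.resize(a[190:280,180:300],(800,600),interpolation=cv2.INTER_CUBIC))
```

```text
[519.2 -67.9   1. ] 68.20133868786263 0.0 [-0.01057996 -0.72979178 -0.31623529]
```

View pics/s4c.png

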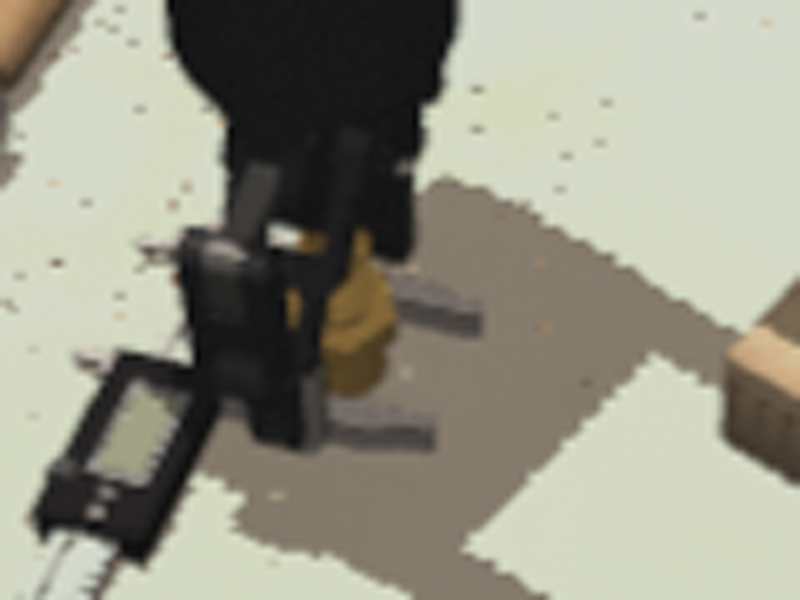

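The near finger is at crop (290,420), outside the sliding jaw and clear of the housing. The adaptor is still upright. Pinch slowly.

Request:
carry_out(increments=[0,0,0,0,0,0,0.5,0,0,0,0,0,0,0.42,0,0,0,0,0,0,0.35,0,0,0,0,0,0,0.28,0,0,0,0,0,0,0.21,0,0,0,0,0,0,0.15,0,0,0,0,0,0,0.1,0,0,0,0,0,0,0.05,0,0,0,0,0,0,0,0,0,0,0,0,0,-0.1], force=35)

```text
time: 9.15
tool_pos: [519.6, -68.0, 1.5]
tcp_rot: [180.0, -0.1, 7.6]
ft_force: [-1.4, -1.3, 7.5]
finger_gap: 44.2
grip_force: 34.5
```

Request:
carry_out(increments=[0,0,0,0,0,0,-0.3,0,0,0,0,0,0,-0.6,0,0,0,0,0,0,-1,0,0,0,0,0,0,-1,0,0,0,0,0,0,-1,0,0,0,0,0,0,-1,0,0,0,0,0,0,-1,0,0,0,0,0,0,-1,0,0,0,0,0,0,-1,0,0,0,0,0,0,-1], force=35)

```text
time: 10.4
tool_pos: [519.6, -68.0, 1.5]
tcp_rot: [180.0, -0.1, 7.6]
ft_force: [-0.8, -0.4, 7.1]
finger_gap: 44.2
grip_force: 34.6
```

The finger gap is 44.2 mm. The same offset showed on the 22 mm tail, so this matches 28 + 18 mm. Lift gently.

Request:
carry_out(increments=[0,0,-0.005,0,0,0,-1,0,0,-0.015,0,0,0,-1,0,0,-0.03,0,0,0,-1,0,0,-0.05,0,0,0,-1,0,0,-0.07,0,0,0,-1,0,0,-0.09,0,0,0,-1,0,0,-0.105,0,0,0,-1,0,0,-0.115,0,0,0,-1,0,0,-0.12,0,0,0,-1,0,0,-0.12,0,0,0,-1])

```text
time: 11.65
tool_pos: [519.0, -67.8, 48.8]
tcp_rot: [-180.0, 0.0, 7.6]
ft_force: [1.0, 0.3, -2.9]
finger_gap: 44.0
grip_force: 36.1
```

Run:
```python
from h import *
s=sense(); print(s['tool_pos'].round(1),s['finger_gap'],s['grip_force'],s['ft_force'],s['wrist_torque'])
a=cv2.cvtColor(viewer.snapshot('scene'),cv2.COLOR_RGB2BGR); cv2.imwrite('pics/s5.png',a)
cv2.imwrite('pics/s5c.png',cv2.resize(a[160:280,160:320],(800,600),interpolation=cv2.INTER_CUBIC))
```

```text
[519.  -67.8  48.8] 44.00654092473311 36.07146620750427 [ 0.96147764  0.31403057 -2.94267728] [-0.10216861  0.06822815  0.02311484]
```

View pics/s5c.png

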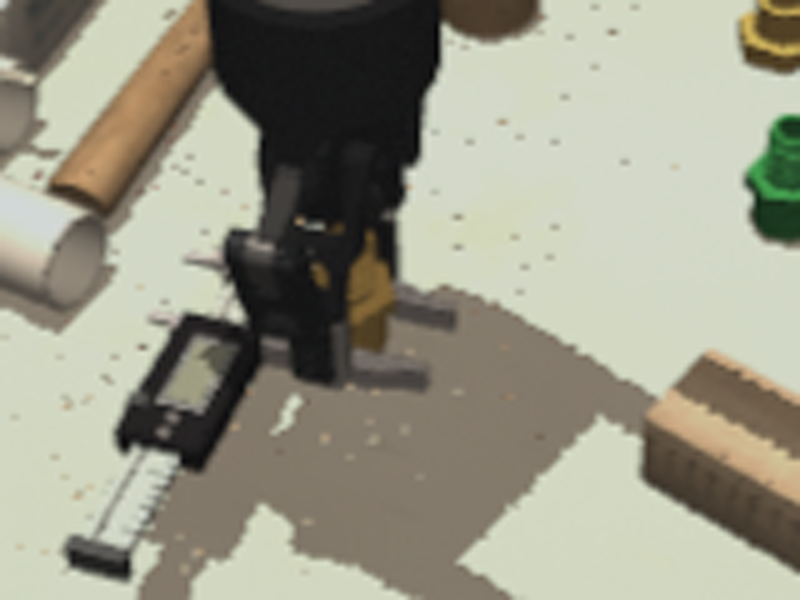

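Caliper and adaptor are lifted together. The near jaw tip is at crop (428,380) and the beam end at (100,555). I'll check level by comparing these with projections for a level caliper.

Run:
```python
from h import *
def chk(tcp,z0,x0,y0,off,sc,yaw=7.6):
    a=np.radians(yaw);ex=np.array([np.cos(a),np.sin(a),0]);ey=np.array([-np.sin(a),np.cos(a),0])
    O=np.array([tcp[0],tcp[1],z0])-6*ex-y0*ey
    for n,p in dict(tip_sl_bot=(-32,37 if 0 else 30,0),tip_fix_bot=(-32,-2,0),beam_end_near=(37,140,0),beam_end_far=(55,140,4),hous_far_yend=(63,92,14),hous_near_yend=(29,92,14),hous_far_y0=(63,30,14)).items():
        print(n,((proj('scene',O+p[0]*ex+p[1]*ey+np.array([0,0,p[2]]))-off)*sc+2).round().tolist())
chk((519,-67.8),47.3,6,14,[160,160],5)
```

```text
tip_sl_bot [436.0, 392.0]
tip_fix_bot [464.0, 331.0]
beam_end_near [131.0, 584.0]
beam_end_far [80.0, 563.0]
hous_far_yend [117.0, 432.0]
hous_near_yend [208.0, 455.0]
hous_far_y0 [191.0, 308.0]
```

Residuals are only a few crop pixels with no consistent tilt, so the caliper is level. Finish the lift.

Request:
carry_out(increments=[0,0,-0.01,0,0,0,-1,0,0,-0.03,0,0,0,-1,0,0,-0.06,0,0,0,-1,0,0,-0.095,0,0,0,-1,0,0,-0.13,0,0,0,-1,0,0,-0.165,0,0,0,-1,0,0,-0.19,0,0,0,-1,0,0,-0.205,0,0,0,-1,0,0,-0.212,0,0,0,-1,0,0,-0.215,0,0,0,-1])

```text
time: 12.95
tool_pos: [518.9, -67.8, 134.6]
tcp_rot: [-180.0, 0.0, 7.6]
ft_force: [-0.2, -0.5, -3.4]
finger_gap: 44.3
grip_force: 36.2
```

Request:
carry_out(increments=[0,0,0,0,0,0,-1,0,0,0,0,0,0,-1,0,0,0,0,0,0,-1,0,0,0,0,0,0,-1,0,0,0,0,0,0,-1,0,0,0,0,0,0,-1,0,0,0,0,0,0,-1,0,0,0,0,0,0,-1,0,0,0,0,0,0,-1,0,0,0,0,0,0,-1])

```text
time: 14.2
tool_pos: [519.0, -67.9, 134.9]
tcp_rot: [-180.0, 0.0, 7.6]
ft_force: [-0.1, 0.3, -2.1]
finger_gap: 44.0
grip_force: 36.2
```

Run:
```python
from h import *
s=sense(); print(s['time'],s['tool_pos'].round(1),s['tcp_rot'],s['finger_gap'],s['grip_force'],s['ft_force'],s['wrist_torque'])
a=cv2.cvtColor(viewer.snapshot('scene'),cv2.COLOR_RGB2BGR); cv2.imwrite('pics/s6.png',a)
cv2.imwrite('pics/s6c.png',cv2.resize(a[140:260,160:320],(800,600),interpolation=cv2.INTER_CUBIC))
al=np.radians(7.6);ex=np.array([np.cos(al),np.sin(al),0]);ey=np.array([-np.sin(al),np.cos(al),0])
p=s['tool_pos']; O=np.array([p[0],p[1],p[2]-1.5])-6*ex-14*ey
for q in((-32,30,0),(-32,-2,0),(37,140,0),(63,92,14),(29,92,14),(63,30,14)): print(q,((proj('scene',O+q[0]*ex+q[1]*ey+np.array([0,0,q[2]]))-[160,140])*5+2).round())
```

```text
14.2 [519.  -67.9 134.9] [-1.79998373e+02  3.99396020e-03  7.62433495e+00] 43.975613508535425 36.15378141403198 [-0.1149824   0.32228923 -2.13338455] [-0.07948644  0.09577299 -0.0677907 ]
(-32, 30, 0) [431. 319.]
(-32, -2, 0) [461. 258.]
(37, 140, 0) [ 97. 511.]
(63, 92, 14) [ 83. 353.]
(29, 92, 14) [182. 376.]
(63, 30, 14) [165. 231.]
```

View pics/s6c.png

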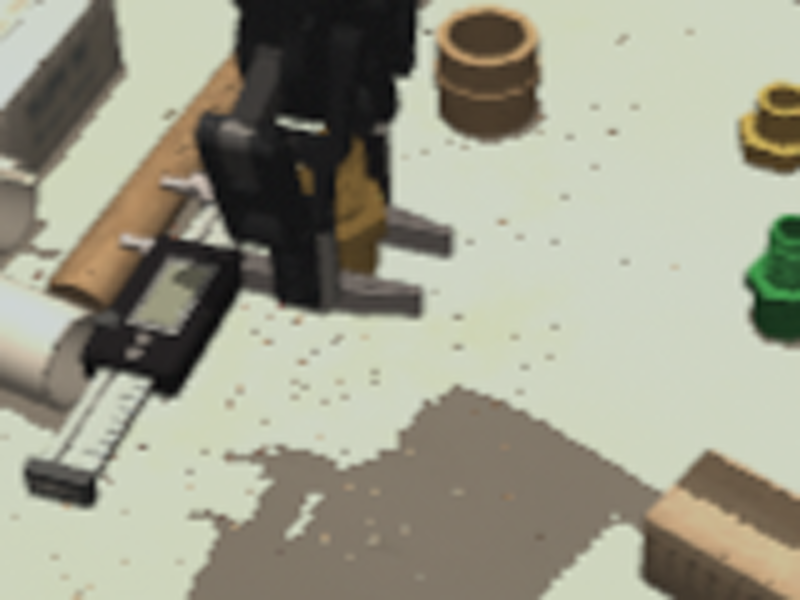

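Observed against level prediction: tips (421,315) vs (431,319) and (451,256) vs (461,258), beam end (95,505) vs (97,511). So the caliper is level, the adaptor is upright in the jaws, and the bush and coupling look untouched. Handing in.

```bash
python3 -c "
from bench import order; print(order.hand_in())"
```

```text
the job is handed in; nothing more can be done
None
```

The job is handed in, but no verdict came back: the jaws were pinched on the adaptor's spigot with about 36 N, and caliper and adaptor were held level and steady about 13 cm above the bench, with the bush and coupling not touched.

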